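# Close the ingredient canisters from the stack of lids

## Task

Prep is over and the four steel canisters must be closed: take the stack of lids apart and put each lid on the canister of its own size, fully down over the neck and level. The canisters stay standing upright on the worktop; leave the tub of picks and the shaker alone.

Things in the scene. Friction and masses are not known exactly. Their poses are not given: they have to be found in the camera images.
- lid_150_knob (a point): Largest lid: round steel cap 150 mm wide, skirt edge to flat top 33 mm, hollow below (144 mm wide, 30 mm deep). On top a round knob 25 mm high: stem 16 mm wide, 7 high; black head 25 wide, 18 high. The point is on the axis, 16 mm above the flat top, 49 above the skirt's edge; z up. 240 g. At the bottom of the stack, on the worktop.
- lid_126_knob (a point): Second largest lid: round steel cap 126 mm wide, skirt edge to flat top 33 mm, hollow below (120 mm wide, 30 mm deep). On top a round knob 25 mm high: stem 16 mm wide, 7 high; black head 25 wide, 18 high. The point is on the axis, 16 mm above the flat top, 49 above the skirt's edge; z up. 180 g. In the stack it lies on the 150 mm lid.
- lid_102_knob (a point): Second smallest lid: round steel cap 102 mm wide, skirt edge to flat top 33 mm, hollow below (96 mm wide, 30 mm deep). On top a round knob 25 mm high: stem 16 mm wide, 7 high; black head 25 wide, 18 high. The point is on the axis, 16 mm above the flat top, 49 above the skirt's edge; z up. 130 g. In the stack it lies on the 126 mm lid.
- lid_78_knob (a point): Smallest lid: round steel cap 78 mm wide, skirt edge to flat top 33 mm, hollow below (72 mm wide, 30 mm deep). On top a round knob 25 mm high: stem 16 mm wide, 7 high; black head 25 wide, 18 high. The point is on the axis, 16 mm above the flat top, 49 above the skirt's edge; z up. 90 g. In the stack it lies on the 102 mm lid.
- canister_150_mouth (a point): Largest canister: open, round, steel, body 150 mm wide like its lid; neck 36 mm high above a shoulder, 135 mm wide below, 129 at the rim. The point is the mouth's centre at rim height, 100 mm above its foot; z up. Loose, 1.5 kg. Its lid goes over the neck with 5 mm play all round, its top on the rim, the knob point 19 mm above this point.
- canister_126_mouth (a point): Second largest canister: open, round, steel, body 126 mm wide like its lid; neck 36 mm high above a shoulder, 111 mm wide below, 105 at the rim. The point is the mouth's centre at rim height, 92 mm above its foot; z up. Loose, 1.1 kg. Its lid goes over the neck with 5 mm play all round, its top on the rim, the knob point 19 mm above this point.
- canister_102_mouth (a point): Second smallest canister: open, round, steel, body 102 mm wide like its lid; neck 36 mm high above a shoulder, 87 mm wide below, 81 at the rim. The point is the mouth's centre at rim height, 86 mm above its foot; z up. Loose, 0.8 kg. Its lid goes over the neck with 5 mm play all round, its top on the rim, the knob point 19 mm above this point.
- canister_78_mouth (a point): Smallest canister: open, round, steel, body 78 mm wide like its lid; neck 36 mm high above a shoulder, 63 mm wide below, 57 at the rim. The point is the mouth's centre at rim height, 76 mm above its foot; z up. Loose, 0.6 kg. Its lid goes over the neck with 5 mm play all round, its top on the rim, the knob point 19 mm above this point.
- picks_tub_center (a point): Bystander: a clear plastic open tub of wooden picks, 85 x 125 x 45 mm high; this point is its centre. To be left alone.
- shaker_center (a point): Bystander: an aluminium shaker with a perforated top and a side handle, 68 mm across and 97 mm high; this point is on its axis, 48 mm above its foot. To be left alone.
Mind the look-alikes: they are no part of the job. What is shaped like the part that bears canister_78_mouth but orange is not meant.

How it is judged:
By the outcome, as a careful person would: the job done as asked, in the order asked, and still so for the second after the job is handed in, with the robot touching nothing.
It also fails if it takes over 128 s, if anything falls off the work surface, if the arm or the gripper's body presses on something with over 40 N, if the wrist force passes 120 N, or if a joint passes its speed limit or range.

## Robot

A 7-joint arm with a two-finger parallel gripper is mounted at the origin on the work surface. World frame = base frame: x ahead of the robot, y to its left, z up, the work surface at z = 0. Lengths are in mm, angles in rad, forces in N, time in s.
With the tool pointing down it reaches from about 350 to 900 mm from the base axis. Payload 8.1 kg.
Tool frame: the origin (TCP) lies at the very end of the fingers, on their centre line; the grasp point (between the pads) lies 19 mm behind it; z points along the fingers, y is the line along which they close (so a half turn about z gives the same grasp; the last joint's range is limited). The gripper opens to 92 mm and grips with 3 to 60 N. Pads are 19 mm wide; open, the fingers measure 130 mm over their backs; the gripper's body (75 mm by 190 mm) begins 47 mm behind the grasp point.
Start: joints at [1.219, 0.434, 0.025, 1.573, -0.012, 1.134, -0.075], TCP at [153.876, -605.775, 226.742] pointing down, gripper open.
Joint ranges: [-2.62, 2.62], [-0.44, 2.09], [-1.27, 1.32], [0.08, 2.57], [-1.32, 4.46], [0.12, 2], [-2.74, 2.74]. Speed limits (rad/s): [2.22, 2.22, 3.01, 3.01, 3.14, 3.14, 3.14].

## Interface

Orientations are given as a unit quaternion [w, x, y, z].
In Python, from workcell import r gives the robot as it stands.
- The arm moves only by the tool apply_moves, never from a script. Its argument "increments" is a list of rows, each a list of 3 entries, a list of its own where there are three numbers: the closure, from 0 (fully open) to 1 (shut), then the shift along the tool's x, y, z in mm, then the turn, a rotation vector about the tool's x, y, z in degrees. A call has exactly 10 rows; each row is the pose to reach, as a shift and turn from the pose commanded when the call began, along the tool's axes at that moment; what a row does not reach only later rows make up. A row lasts 1/10 s, in which the tool goes at most 50 mm and 8.59 degrees, less where a joint would pass 70% of its speed; a pose out of reach is approached as far as the arm can. A call with a gripper value outside its range is refused whole. The fingers move at their own pace and stop on an object; "squeeze" is the grip in N (left out, the last holds). Time passes only in rows, so rows that repeat a pose let the fingers close, or fill a call up. It gives the time, the measured TCP pose, the force, the opening and the grip force at its end, in the units of the state.
- r.sense(): the state, without advancing time (a new reading comes with each control period).
- r.capture(name): name is "scene" or "side" or "wrist"; returns (picture, depth): 420x560x3 uint8, red, green, blue; 420x560 float32, mm along the optical axis (not along the pixel's ray), 0 where there is no reading.
- r.calibration(name): a dict with "intrinsics" (3x3 intrinsics, pixels), "k1" (the pictures are not rectified: a ray, as slopes to the right and down, at radius r is drawn at 1 + k1 r^2 times it, then the intrinsics apply), "xyz" and "orientation" of the camera in the world; the wrist camera has in their place "T_tool_cam" (4x4, takes a point from camera to tool coordinates, whose origin is the TCP and whose axes are the flange's). Camera axes: x right, y down, z forward; pixel columns grow to the right and rows downward; lengths in mm; the calibration is good to about 2 mm. A picture is of the moment at which its call begins: read the wrist's pose just before it. calibration takes no time and is no camera call.
- r.sign_off(): hands the job in; it is judged then, once.
The state is a dict: "t": time; "q": joint angles; "qd": joint speeds; "effort": joint torques, N m; "eef_pos": TCP position; "ee_rot": TCP orientation; "force": force on the tool from outside, world axes, zero at the start; "ft_torque": the same for the moment, N m; "opening": opening from 0.0 (shut) to 1.0 (fully open); "finger_force": force on a finger pad.
Only numpy, scipy, OpenCV 4.12 (cv2) and the standard library are available. Lean on these libraries where they do the work, as an engineer would, in place of code of your own. Each camera call takes 0.05 s, during which the arm holds its last target. There are 200 camera calls.

## Working session

There is one attempt and no reset: what is moved stays moved. The work goes in short steps, Python scripts to look and compute and a tool call to move; the robot and the scene stay as the last step left them, time stands still between calls to the robot, and variables do not carry over. Pictures are saved under pics/ and viewed, at most 14 in all, crops included, and the job is handed in when it is done.

Besides the shell and the picture viewer there is one more tool, called after ">>>" as name(argument=value, ...) on one line, values as JSON. apply_moves: Moves the arm, as the interface text tells. Its arguments: {"type":"object","properties":{"increments":{"type":"array","items":{"type":"array"}},"squeeze":{"type":"number"}},"required":["increments"]}

```bash
mkdir -p pics
cat > h.py <<'E'
import numpy as np, cv2
from scipy.spatial.transform import Rotation as R
from workcell import r
def rot(q): return R.from_quat([q[1],q[2],q[3],q[0]]).as_matrix()
def cam(name,s=None):
    c=r.calibration(name); K=np.array(c["intrinsics"])
    if name=="wrist":
        s=s or r.sense(); T=np.array(c["T_tool_cam"]); Rt=rot(s["ee_rot"])
        return K,c["k1"],Rt@T[:3,:3],Rt@T[:3,3]+np.array(s["eef_pos"])
    return K,c["k1"],rot(c["orientation"]),np.array(c["xyz"])
def slopes(C,uv):
    K,k1=C[:2]; uv=np.atleast_2d(np.float64(uv))
    d=np.stack([(uv[:,0]-K[0,2])/K[0,0],(uv[:,1]-K[1,2])/K[1,1]],1); p=d.copy()
    for _ in range(15): p=d/(1+k1*(p**2).sum(1,keepdims=True))
    return p
def onplane(C,uv,z):
    p=slopes(C,uv); v=np.c_[p,np.ones(len(p))]@C[2].T
    return C[3]+v*((z-C[3][2])/v[:,2])[:,None]
def cloud(C,D):
    h,w=D.shape; u,v=np.meshgrid(np.arange(w),np.arange(h))
    p=slopes(C,np.c_[u.ravel(),v.ravel()]); X=np.c_[p,np.ones(len(p))]*D.reshape(-1,1)
    return (X@C[2].T+C[3]).reshape(h,w,3)
def shot(name,fn=None):
    s=r.sense(); I,D=r.capture(name)
    if fn: cv2.imwrite("pics/"+fn+".png",I[...,::-1]); np.savez("pics/"+fn+".npz",I=I,D=D)
    return I,D,cam(name,s)
E
python3 - <<'E'
from h import *
for n in ["scene","side"]:
    I,D,C=shot(n,n+"0"); print(n,C[3].round(),C[2][:,2].round(2),(D>0).mean())
    P=cloud(C,D); print("table z",np.median(P[...,2][D>0]).round(1))
s=r.sense(); print(s["t"],s["eef_pos"],s["ee_rot"],s["opening"])
c=r.calibration("wrist"); print(c)
E
```

```text
scene [1157.  731.  804.] [-0.56 -0.57 -0.6 ] 0.9936607142857142
table z -0.2
side [394. 901. 972.] [ 0.11 -0.69 -0.72] 0.9960204081632653
table z -0.2
0.1 [ 153.71213718 -605.34729802  226.04127328] [-6.70277119e-04  9.92281626e-01  1.24002829e-01 -1.54662339e-04] 1.000625487239709
{'intrinsics': array([[344.73245257,   0.        , 277.20079637],
       [  0.        , 344.73245257, 207.34521932],
       [  0.        ,   0.        ,   1.        ]]), 'k1': -0.035105656178870535, 'T_tool_cam': array([[-2.91768319e-04, -9.63517131e-01, -2.67646508e-01,
         7.10369859e+01],
       [ 9.99999937e-01, -2.27625233e-04, -2.70683484e-04,
        -1.00246991e+00],
       [ 1.99885075e-04, -2.67646570e-01,  9.63517137e-01,
        -1.58537578e+02],
       [ 0.00000000e+00,  0.00000000e+00,  0.00000000e+00,
         1.00000000e+00]])}
```

```bash
ls pics
```

```text
scene0.npz
scene0.png
side0.npz
side0.png
```

View pics/scene0.png

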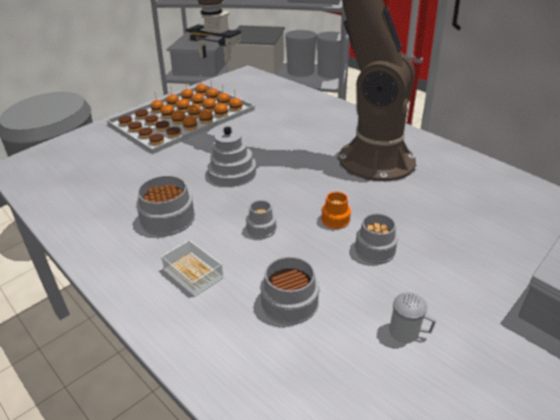

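View pics/side0.png

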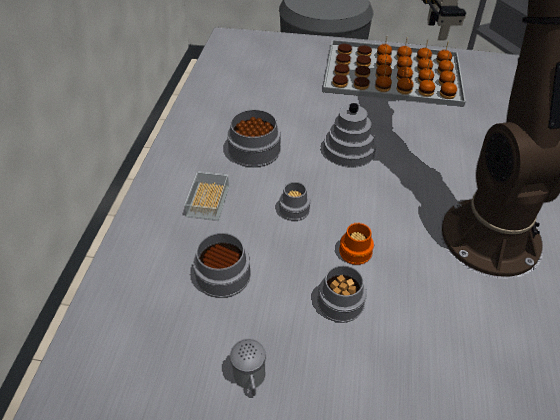

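Scene: the lid stack is at (230,155), with the black knob at (228,130). The open steel canisters are at (165,203), (290,288), (377,237) and the small grey one at (261,218). The orange look-alike is at (337,208), the tub at (192,267) and the shaker at (408,316). Side: the stack is at (350,135), the canisters at (254,137), (222,263), (342,291) and (294,200), and the orange one at (357,242).

Next I measure the rims and the stack in both views.

Run:
```python
from h import *
from scipy.optimize import least_squares
def fit(p):
    f=lambda x:np.hypot(p[:,0]-x[0],p[:,1]-x[1])-x[2]
    return least_squares(f,[*p[:,:2].mean(0),p[:,:2].std()*1.4],loss="soft_l1",f_scale=1.5).x
O={"scene":dict(A=(165,195),B=(290,282),C=(377,232),D=(261,212),O=(337,205),S=(230,150),tub=(192,267),shk=(408,316)),
"side":dict(A=(254,132),B=(222,258),C=(342,286),D=(294,195),O=(357,240),S=(350,125),tub=(207,195),shk=(248,360))}
for n in O:
    z=np.load(f"pics/{n}0.npz"); C=cam(n); P=cloud(C,z["D"])
    for k,(u,v) in O[n].items():
        w=45; Q=P[max(v-w,0):v+w,max(u-w,0):u+w].reshape(-1,3)
        Q=Q[(Q[:,2]>8)&(Q[:,2]<200)]
        c0=np.median(P[v-6:v+7,u-6:u+7].reshape(-1,3),axis=0); Q=Q[np.hypot(*(Q[:,:2]-c0[:2]).T)<105]
        top=np.percentile(Q[:,2],99)
        if k in "ABCDO":
            T=Q[Q[:,2]>top-4]; x=fit(T); print(n,k,"top",top.round(1),"rim c,d",x[:2].round(1),(2*x[2]).round(1),len(T))
        elif k=="S":
            for h in (33,66,99,132):
                T=Q[abs(Q[:,2]-h)<3]; x=fit(T); print(n,k,h,x[:2].round(1),(2*x[2]).round(1),len(T))
            T=Q[Q[:,2]>140]; print("knob",T.mean(0).round(1),top)
        else: print(n,k,((Q.min(0)+Q.max(0))/2).round(),top.round())
```

```text
scene A top 100.5 rim c,d [ 649.9 -225.3] 125.6 173
scene B top 93.7 rim c,d [634.5 222.6] 102.5 229
scene C top 87.3 rim c,d [360.3 253.3] 77.1 127
scene D top 75.8 rim c,d [502.8  -9.2] 54.5 81
scene O top 85.3 rim c,d [ -45415.2 -341843.2] 690216.5 24
scene S 33 [2620250.6 2219222.6] 6867182.4 231
scene S 66 [ 374.3 -275.6] 115.7 216
scene S 99 [ 377.  -276.7] 91.9 165
scene S 132 [252837.3 410252.5] 963868.8 233
knob [ 382.9 -270.9  151.6] 155.9517702341377
scene tub [728.  -3.  28.] 47.0
scene shk [528. 462.  53.] 97.0
side A top 101.0 rim c,d [ 648.1 -223.7] 126.5 146
side B top 93.9 rim c,d [633.6 224.8] 100.8 187
side C top 87.9 rim c,d [359.1 254.6] 78.2 167
side D top 76.7 rim c,d [500.4  -6.2] 54.3 82
side O top 86.9 rim c,d [ -42618.7 -355458.7] 716529.6 48
side S 33 [ 376.1 -274.5] 140.2 287
side S 66 [ 374.8 -275. ] 115.2 270
side S 99 [ 376.5 -277.6] 92.8 210
side S 132 [ 38331.1 350392.6] 705416.3 284
knob [ 378.3 -270.3  152.3] 156.33502591669017
side tub [728.  -2.  28.] 46.0
side shk [525. 463.  54.] 99.0
```

Run:
```python
import cv2
a=cv2.imread("pics/scene0.png")[110:260,130:410]
cv2.imwrite("pics/crop0.png",cv2.resize(a,None,fx=2.8,fy=2.8,interpolation=cv2.INTER_CUBIC))
```

```text
(no output)
```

View pics/crop0.png

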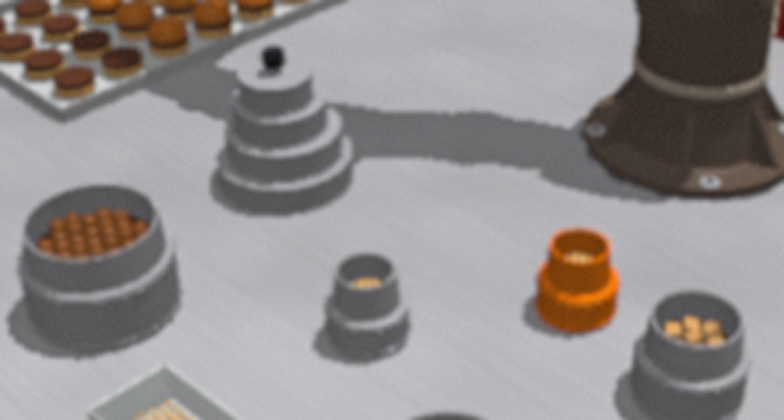

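The crop shows the small grey canister at crop (368,300), which is scene (261,217), and the orange look-alike at (575,280). The grey one is the one meant. All rim heights and diameters match the four sizes. Next I move above the stack.

```bash
cat >> h.py <<'E'
def to(x,y,z):
    s=r.sense(); Rt=rot(s["ee_rot"]); p=np.array(s["eef_pos"]); d=np.array([x,y,z])-p
    print("t",round(s["t"],2),"pos",p.round(1),"tilt",(Rt[:2,2]*1000).round(1),"F",np.round(s["force"],1),"open",round(s["opening"],3),"ff",np.round(s["finger_force"],1),"q1,q7",round(s["q"][0],2),round(s["q"][6],2))
    print("shift tool",(Rt.T@d).round(1))
E
python3 -c "
from h import *
to(376,-275,235)"
```

```text
t 0.1 pos [ 153.7 -605.3  226. ] tilt [-0.5  1.3] F [ 0.7  0.  -0.6] open 1.001 ff 0.0 q1,q7 1.22 -0.08
shift tool [ 296.7 -265.5   -8.6]
```

>>> apply_moves(increments=[[0.3, [15, -13, -9], [0, 0, 0]], [0.3, [45, -40, -9], [0, 0, 0]], [0.3, [80, -72, -9], [0, 0, 0]], [0.3, [117, -104, -9], [0, 0, 0]], [0.3, [153, -137, -9], [0, 0, 0]], [0.3, [190, -170, -9], [0, 0, 0]], [0.3, [225, -201, -9], [0, 0, 0]], [0.3, [258, -231, -9], [0, 0, 0]], [0.3, [283, -253, -9], [0, 0, 0]], [0.3, [297, -265, -9], [0, 0, 0]]], squeeze=40)

```text
t: 1.1
eef_pos: [378.1, -271.9, 236.2]
ee_rot: [-0.0, 0.992, 0.126, 0.0]
force: [-0.9, -1.0, 0.4]
opening: 0.694
finger_force: 0.0
```

```bash
cat >> h.py <<'E'
def knob(z,fn):
    "black knob head top at height z, seen by the wrist camera"
    I,D,C=shot("wrist",fn); P=cloud(C,D)
    m=((I.max(2)<60)&(abs(P[...,2]-z+6)<14)&(D>0)).astype(np.uint8)
    n,_,st,ce=cv2.connectedComponentsWithStats(m)
    for i in range(1,n):
        if st[i,4]>80:
            print("knob px",ce[i].round(),"area",st[i,4],"box",st[i,:4],"xy",onplane(C,ce[i],z-5)[0].round(1))
            Q=P[m>0]; print("  cloud mid",((Q.min(0)+Q.max(0))/2).round(1),np.median(Q[Q[:,2]>z-5],axis=0).round(1))
    return I,D,C,P
E
python3 -c "
from h import *
knob(157,'w1'); to(376,-275,235)"
```

```text
knob px [281. 212.] area 816 box [266 196  31  33] xy [ 378.6 -273.6  152. ]
  cloud mid [ 378.3 -273.5  150.7] [ 379.1 -273.5  157.3]
t 1.15 pos [ 379.5 -270.2  236.2] tilt [1.4 1.3] F [1.1 2.6 0.2] open 0.703 ff 0.0 q1,q7 0.67 -0.85
shift tool [-4.6  3.8  1.2]
```

View pics/w1.png

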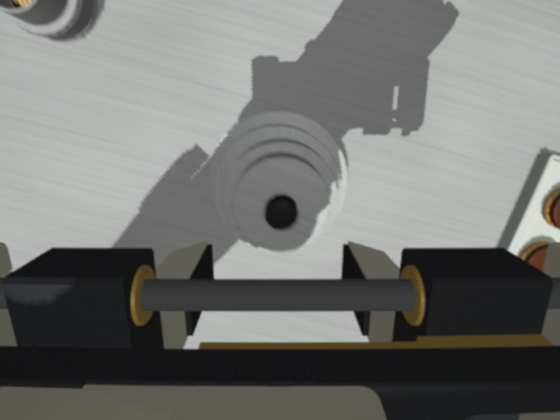

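The wrist picture shows the stack with the black knob at (281,212), and nothing in the way. I check that the pose has settled.

```bash
python3 -c "
from h import *
for i in range(3): knob(157,None); to(376,-275,235)"
```

```text
knob px [284. 216.] area 906 box [269 199  32  35] xy [ 377.7 -274.9  152. ]
  cloud mid [ 377.8 -274.8  151.3] [ 378.5 -274.7  157.4]
t 1.2 pos [ 378.2 -272.3  236.1] tilt [0.9 0.6] F [-0.1 -0.3 -0.1] open 0.695 ff 0.0 q1,q7 0.67 -0.85
shift tool [-2.8  2.   1.1]
knob px [282. 214.] area 904 box [267 197  32  35] xy [ 377.5 -275.3  152. ]
  cloud mid [ 377.6 -275.1  152.2] [ 378.6 -274.9  157.5]
t 1.25 pos [ 377.1 -274.2  236. ] tilt [ 0.1 -0. ] F [-0.3 -0.9 -0.7] open 0.695 ff 0.0 q1,q7 0.68 -0.85
shift tool [-1.2  0.5  1. ]
knob px [280. 212.] area 909 box [264 195  33  35] xy [ 377.5 -275.   152. ]
  cloud mid [ 377.8 -275.   152.1] [ 378.4 -274.8  157.4]
t 1.3 pos [ 376.3 -275.5  235.9] tilt [-0.2 -0.4] F [ 0.2 -0.3 -0.7] open 0.701 ff 0.0 q1,q7 0.68 -0.85
shift tool [-0.2 -0.5  0.9]
```

>>> apply_moves(increments=[[0.3, [1, -1, 20], [0, 0, 0]], [0.3, [1, -1, 45], [0, 0, 0]], [0.3, [1, -1, 70], [0, 0, 0]], [0.3, [1, -1, 88], [0, 0, 0]], [0.3, [1, -1, 96], [0, 0, 0]], [0.3, [1, -1, 99], [0, 0, 0]], [0.3, [1, -1, 99], [0, 0, 0]], [1, [1, -1, 99], [0, 0, 0]], [1, [1, -1, 99], [0, 0, 0]], [1, [1, -1, 99], [0, 0, 0]]], squeeze=40)

```text
t: 2.3
eef_pos: [377.5, -274.8, 137.3]
ee_rot: [0.0, 0.992, 0.124, 0.0]
force: [0.9, 0.3, -0.3]
opening: 0.487
finger_force: 0.0
```

>>> apply_moves(increments=[[1, [0, 0, 0], [0, 0, 0]], [1, [0, 0, 0], [0, 0, 0]], [1, [0, 0, -2], [0, 0, 0]], [1, [0, 0, -6], [0, 0, 0]], [1, [0, 0, -15], [0, 0, 0]], [1, [0, 0, -28], [0, 0, 0]], [1, [0, 0, -42], [0, 0, 0]], [1, [0, 0, -52], [0, 0, 0]], [1, [0, 0, -58], [0, 0, 0]], [1, [0, 0, -60], [0, 0, 0]]])

```text
t: 3.3
eef_pos: [377.5, -274.8, 197.5]
ee_rot: [0.0, 0.992, 0.124, 0.0]
force: [-0.1, 0.6, -0.7]
opening: 0.259
finger_force: 40.0
```

```bash
python3 -c "
from h import *
shot('wrist','w2'); to(501.5,-7.5,170)"
```

```text
t 3.35 pos [ 377.4 -274.7  197.3] tilt [ 0.6 -0.4] F [-0.1  0.4 -0.6] open 0.262 ff 40.0 q1,q7 0.67 -0.86
shift tool [ 186.  -228.5   27.2]
```

View pics/w2.png

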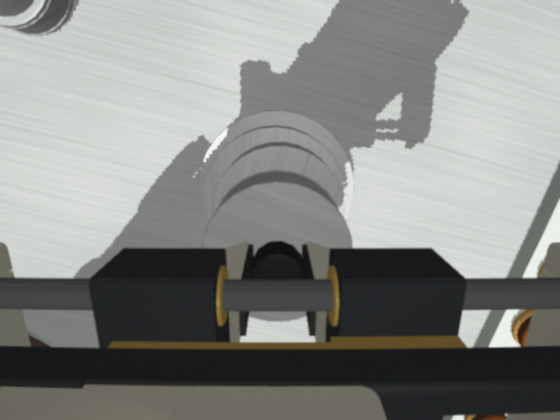

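The picture shows the 78 lid hanging level in the fingers at (278,265), with the 102 lid left on the stack. I go to a spot 80 mm short of the small canister for a close look.

>>> apply_moves(increments=[[1, [5, -10, 2], [0, 0, 0]], [1, [15, -32, 4], [0, 0, 0]], [1, [29, -62, 6], [0, 0, 0]], [1, [44, -95, 8], [0, 0, 0]], [1, [59, -128, 10], [0, 0, 0]], [1, [74, -160, 10], [0, 0, 0]], [1, [88, -190, 10], [0, 0, 0]], [1, [98, -212, 10], [0, 0, 0]], [1, [104, -224, 10], [0, 0, 0]], [1, [106, -228, 10], [0, 0, 0]]])

```text
t: 4.35
eef_pos: [423.5, -25.2, 186.2]
ee_rot: [-0.0, 0.992, 0.126, -0.0]
force: [-0.2, 0.1, -1.2]
opening: 0.259
finger_force: 40.0
```

>>> apply_moves(increments=[[1, [0, 0, 0], [0, 0, 0]], [1, [0, 0, 0], [0, 0, 0]], [1, [0, 0, 0], [0, 0, 0]], [1, [0, 0, 0], [0, 0, 0]], [1, [0, 0, 0], [0, 0, 0]], [1, [0, 0, 0], [0, 0, 0]], [1, [0, 0, 0], [0, 0, 0]], [1, [0, 0, 0], [0, 0, 0]], [1, [0, 0, 0], [0, 0, 0]], [1, [0, 0, 0], [0, 0, 0]]])

```text
t: 5.35
eef_pos: [423.8, -27.5, 186.7]
ee_rot: [0.0, 0.992, 0.124, -0.0]
force: [-0.2, -0.1, -0.6]
opening: 0.261
finger_force: 40.0
```

```bash
cat >> h.py <<'E'
from scipy.optimize import least_squares
def fit(p):
    f=lambda x:np.hypot(p[:,0]-x[0],p[:,1]-x[1])-x[2]
    return least_squares(f,[*p[:,:2].mean(0),p[:,:2].std()*1.4],loss="soft_l1",f_scale=1.5).x
def rim(x,y,z,dia,fn):
    I,D,C=shot("wrist",fn); P=cloud(C,D)
    m=(abs(P[...,2]-z)<3)&(np.hypot(P[...,0]-x,P[...,1]-y)<dia/2+12)&(D>0)
    c=fit(P[m]); print("rim c",c[:2].round(1),"dia",(2*c[2]).round(1),"n",m.sum(),"z",np.median(P[m][:,2]).round(1))
    to(c[0],c[1],z+6)
E
python3 -c "
from h import *
rim(501.5,-7.5,76,57,'w3')"
```

```text
rim c [498.5  -8.4] dia 53.6 n 947 z 76.4
t 5.4 pos [423.8 -27.5 186.7] tilt [-0. -0.] F [ 0.1  0.4 -0.8] open 0.263 ff 40.0 q1,q7 0.27 -1.47
shift tool [ 77.   -0.2 104.7]
```

View pics/w3.png

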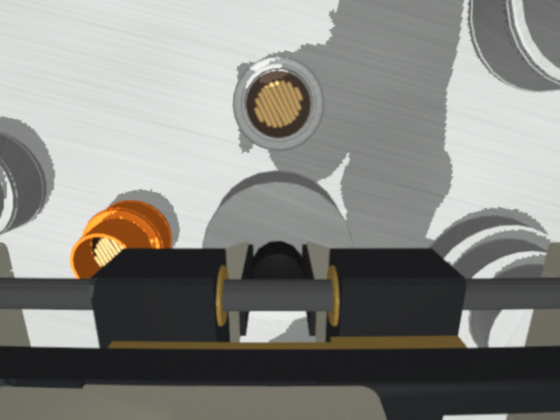

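The picture shows the small grey canister at (278,103), clear of the held lid, with the orange one at (120,240). I go over it and lower to just inside the neck.

>>> apply_moves(increments=[[1, [8, 0, 0], [0, 0, 0]], [1, [25, 0, 0], [0, 0, 0]], [1, [48, 0, 0], [0, 0, 0]], [1, [68, 0, 5], [0, 0, 0]], [1, [77, 0, 20], [0, 0, 0]], [1, [78, 0, 40], [0, 0, 0]], [1, [78, 0, 58], [0, 0, 0]], [1, [78, 0, 68], [0, 0, 0]], [1, [78, 0, 74], [0, 0, 0]], [1, [78, 0, 77], [0, 0, 0]]])

```text
t: 6.4
eef_pos: [499.6, -8.3, 109.5]
ee_rot: [-0.0, 0.992, 0.124, -0.0]
force: [-0.3, 0.5, -0.7]
opening: 0.26
finger_force: 40.0
```

>>> apply_moves(increments=[[1, [0, 0, 2], [0, 0, 0]], [1, [0, 0, 5], [0, 0, 0]], [1, [0, 0, 8], [0, 0, 0]], [1, [0, 0, 11], [0, 0, 0]], [1, [0, 0, 14], [0, 0, 0]], [1, [0, 0, 17], [0, 0, 0]], [1, [0, 0, 20], [0, 0, 0]], [1, [0, 0, 22], [0, 0, 0]], [1, [0, 0, 24], [0, 0, 0]], [1, [0, 0, 24], [0, 0, 0]]])

```text
t: 7.4
eef_pos: [499.3, -8.3, 85.4]
ee_rot: [-0.0, 0.992, 0.124, -0.0]
force: [-0.4, -0.4, -1.1]
opening: 0.26
finger_force: 40.0
```

```bash
python3 -c "
from h import *
shot('side','s1');to(500,-8,82)
import cv2
a=cv2.imread('pics/s1.png')[80:280,180:420]; cv2.imwrite('pics/s1c.png',cv2.resize(a,None,fx=3,fy=3,interpolation=cv2.INTER_CUBIC))"
```

```text
t 7.45 pos [499.4  -8.3  85.6] tilt [-0.2 -0. ] F [ 0.3  0.5 -1.2] open 0.262 ff 40.0 q1,q7 0.17 -1.62
shift tool [ 0.7 -0.1  3.6]
```

View pics/s1c.png

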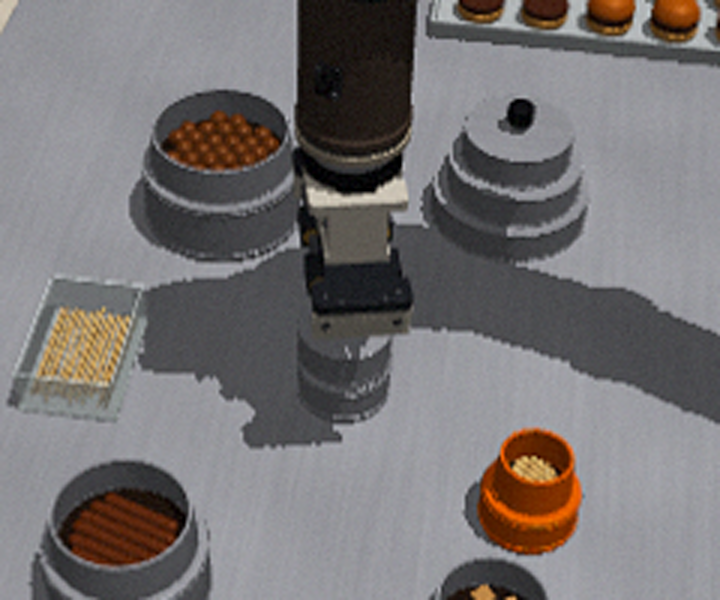

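The crop shows the lid sitting over the small canister's neck at crop (345,365), with no force on it. I lower 2 mm more, release and rise.

>>> apply_moves(increments=[[1, [0, 0, 1], [0, 0, 0]], [1, [0, 0, 2], [0, 0, 0]], [1, [0, 0, 2], [0, 0, 0]], [0.4, [0, 0, 2], [0, 0, 0]], [0.4, [0, 0, 2], [0, 0, 0]], [0.4, [0, 0, 2], [0, 0, 0]], [0.4, [0, 0, 0], [0, 0, 0]], [0.4, [0, 0, -20], [0, 0, 0]], [0.4, [0, 0, -50], [0, 0, 0]], [0.4, [0, 0, -90], [0, 0, 0]]])

```text
t: 8.45
eef_pos: [498.3, -8.4, 175.6]
ee_rot: [-0.0, 0.992, 0.124, -0.002]
force: [0.7, 0.3, -0.5]
opening: 0.602
finger_force: 0.0
```

```bash
python3 -c "
from h import *
knob(104,'w4'); to(377,-275,205)"
```

```text
knob px [278. 211.] area 691 box [262 197  32  33] xy [500.8  -7.5  99. ]
  cloud mid [500.3  -7.  101.5] [502.5  -7.  104.4]
t 8.5 pos [502.   -7.7 182.5] tilt [6.5 0.4] F [ 2.9 -0.3  5.5] open 0.599 ff 0.0 q1,q7 0.2 -1.55
shift tool [-186.9  228.2  -23.4]
```

The top of the lid 78 knob reads z 104, as it should when seated. Back to the stack.

>>> apply_moves(increments=[[0.4, [0, 0, -20], [0, 0, 0]], [0.4, [-18, 22, -31], [0, 0, 0]], [0.4, [-45, 55, -31], [0, 0, 0]], [0.4, [-72, 90, -31], [0, 0, 0]], [0.4, [-100, 124, -31], [0, 0, 0]], [0.4, [-128, 159, -31], [0, 0, 0]], [0.4, [-154, 192, -31], [0, 0, 0]], [0.4, [-172, 214, -31], [0, 0, 0]], [0.4, [-182, 226, -31], [0, 0, 0]], [0.4, [-184, 228, -31], [0, 0, 0]]])

```text
t: 9.5
eef_pos: [376.1, -276.5, 206.6]
ee_rot: [0.0, 0.993, 0.122, -0.0]
force: [0.7, 0.7, -0.7]
opening: 0.599
finger_force: 0.0
```

```bash
python3 -c "
from h import *
r.capture('wrist');r.capture('wrist');r.capture('wrist')
knob(124,None); to(377,-275,104); knob(124,None);to(377,-275,104);"
```

```text
knob px [280. 215.] area 882 box [264 198  32  34] xy [ 375.  -275.2  119. ]
  cloud mid [ 375.  -275.3  118.5] [ 375.8 -275.2  124.5]
t 9.7 pos [ 377.9 -273.4  206.8] tilt [0.3 0.4] F [ 0.6 -0.2 -0.3] open 0.604 ff 0.0 q1,q7 0.69 -0.87
shift tool [ -1.3   1.3 102.8]
knob px [280. 215.] area 883 box [265 198  32  35] xy [ 374.9 -275.4  119. ]
  cloud mid [ 374.7 -275.2  118.7] [ 375.6 -275.3  124.4]
t 9.75 pos [ 377.9 -273.3  206.7] tilt [0.2 0.4] F [ 0.2 -0.5 -0.6] open 0.601 ff 0.0 q1,q7 0.69 -0.87
shift tool [ -1.4   1.4 102.7]
```

>>> apply_moves(increments=[[0.4, [-2, 1, 20], [0, 0, 0]], [0.4, [-2, 1, 48], [0, 0, 0]], [0.4, [-2, 1, 75], [0, 0, 0]], [0.4, [-2, 1, 92], [0, 0, 0]], [0.4, [-2, 1, 100], [0, 0, 0]], [0.4, [-2, 1, 102], [0, 0, 0]], [0.4, [-2, 1, 102], [0, 0, 0]], [1, [-2, 1, 102], [0, 0, 0]], [1, [-2, 1, 102], [0, 0, 0]], [1, [-2, 1, 102], [0, 0, 0]]])

```text
t: 10.75
eef_pos: [375.8, -276.3, 105.3]
ee_rot: [0.0, 0.992, 0.124, 0.0]
force: [0.2, -0.6, -1.0]
opening: 0.39
finger_force: 0.0
```

>>> apply_moves(increments=[[1, [0, 0, 0], [0, 0, 0]], [1, [0, 0, 0], [0, 0, 0]], [1, [0, 0, -2], [0, 0, 0]], [1, [0, 0, -6], [0, 0, 0]], [1, [0, 0, -16], [0, 0, 0]], [1, [0, 0, -32], [0, 0, 0]], [1, [0, 0, -52], [0, 0, 0]], [1, [0, 0, -70], [0, 0, 0]], [1, [0, 0, -82], [0, 0, 0]], [1, [0, 0, -86], [0, 0, 0]]])

```text
t: 11.75
eef_pos: [376.1, -276.4, 192.3]
ee_rot: [0.001, 0.992, 0.124, 0.001]
force: [0.8, -0.1, -1.5]
opening: 0.261
finger_force: 40.0
```

```bash
python3 -c "
from h import *
to(282,254,190); r.capture('wrist'); to(281,232,190);print(1)"
```

```text
t 11.75 pos [ 376.1 -276.4  192.3] tilt [ 1.9 -1.3] F [ 0.8 -0.1 -1.5] open 0.261 ff 40.0 q1,q7 0.7 -0.87
shift tool [  39.3 -537.3    1.4]
t 11.8 pos [ 376.  -276.4  192. ] tilt [ 1.6 -1.2] F [-0.5 -0.9 -1.2] open 0.263 ff 40.0 q1,q7 0.7 -0.87
shift tool [  33.  -516.1    1.3]
1
```

>>> apply_moves(increments=[[1, [6, -10, -3], [0, 0, 0]], [1, [22, -36, -6], [0, 0, 0]], [1, [44, -72, -8], [0, 0, 0]], [1, [66, -110, -8], [0, 0, 0]], [1, [86, -148, -8], [0, 0, 0]], [1, [100, -188, -8], [0, 0, 0]], [1, [104, -228, -8], [0, 0, 0]], [1, [100, -268, -8], [0, 0, 0]], [1, [94, -305, -8], [0, 0, 0]], [1, [86, -335, -8], [0, 0, 0]]])

```text
t: 12.8
eef_pos: [374.7, 72.4, 198.1]
ee_rot: [-0.0, 0.992, 0.125, -0.001]
force: [0.2, -0.7, -0.2]
opening: 0.259
finger_force: 40.0
```

>>> apply_moves(increments=[[1, [-6, -20, 0], [0, 0, 0]], [1, [-12, -36, 0], [0, 0, 0]], [1, [-15, -43, 0], [0, 0, 0]], [1, [-16, -45, 0], [0, 0, 0]], [1, [-16, -45, 0], [0, 0, 0]], [1, [-16, -45, 0], [0, 0, 0]], [1, [-16, -45, 0], [0, 0, 0]], [1, [-16, -45, 0], [0, 0, 0]], [1, [-16, -45, 0], [0, 0, 0]], [1, [-16, -45, 0], [0, 0, 0]]])

```text
t: 13.8
eef_pos: [349.9, 109.3, 198.7]
ee_rot: [0.0, 0.992, 0.124, -0.0]
force: [0.3, 0.1, -1.5]
opening: 0.26
finger_force: 40.0
```

```bash
python3 -c "
from h import *
rim(360,254,86,81,'w5')"
```

```text
rim c [357.7 254.1] dia 77.6 n 1480 z 86.1
t 13.85 pos [349.9 109.4 198.7] tilt [-0.1 -0. ] F [ 0.7  0.2 -1.1] open 0.259 ff 40.0 q1,q7 0.07 -1.82
shift tool [  43.2 -138.3  106.7]
```

View pics/w5.png

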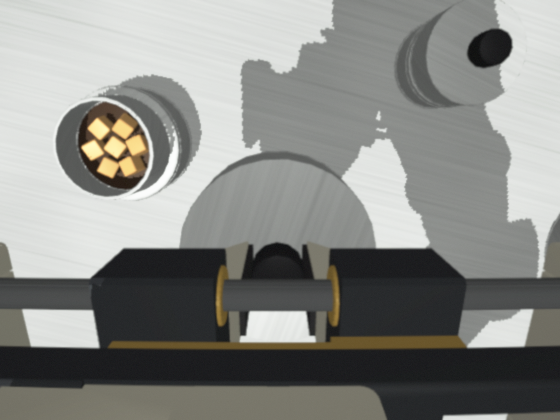

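The picture shows the 102 canister at (103,147), with the held lid level; the closed small canister is at the upper right. I go over it and lower.

>>> apply_moves(increments=[[1, [5, -15, 0], [0, 0, 0]], [1, [16, -48, 0], [0, 0, 0]], [1, [29, -88, 0], [0, 0, 0]], [1, [39, -120, 0], [0, 0, 0]], [1, [44, -136, 8], [0, 0, 0]], [1, [44, -138, 28], [0, 0, 0]], [1, [44, -138, 48], [0, 0, 0]], [1, [44, -138, 60], [0, 0, 0]], [1, [44, -138, 67], [0, 0, 0]], [1, [44, -138, 69], [0, 0, 0]]])

```text
t: 14.85
eef_pos: [358.5, 253.8, 129.3]
ee_rot: [0.0, 0.992, 0.124, -0.0]
force: [-0.8, 0.3, -1.3]
opening: 0.264
finger_force: 40.0
```

>>> apply_moves(increments=[[1, [0, 0, 2], [0, 0, 0]], [1, [0, 0, 6], [0, 0, 0]], [1, [0, 0, 11], [0, 0, 0]], [1, [0, 0, 16], [0, 0, 0]], [1, [0, 0, 21], [0, 0, 0]], [1, [0, 0, 26], [0, 0, 0]], [1, [0, 0, 29], [0, 0, 0]], [1, [0, 0, 31], [0, 0, 0]], [1, [0, 0, 32], [0, 0, 0]], [1, [0, 0, 32], [0, 0, 0]]])

```text
t: 15.85
eef_pos: [358.5, 254.1, 97.7]
ee_rot: [0.0, 0.992, 0.124, -0.0]
force: [-0.3, -0.3, -1.2]
opening: 0.258
finger_force: 40.0
```

>>> apply_moves(increments=[[1, [0, 0, 1], [0, 0, 0]], [1, [0, 0, 2], [0, 0, 0]], [1, [0, 0, 2], [0, 0, 0]], [0.4, [0, 0, 2], [0, 0, 0]], [0.4, [0, 0, 2], [0, 0, 0]], [0.4, [0, 0, 2], [0, 0, 0]], [0.4, [0, 0, 0], [0, 0, 0]], [0.4, [0, 0, -20], [0, 0, 0]], [0.4, [0, 0, -50], [0, 0, 0]], [0.4, [0, 0, -90], [0, 0, 0]]])

```text
t: 16.85
eef_pos: [357.6, 253.4, 187.9]
ee_rot: [0.0, 0.992, 0.124, -0.001]
force: [1.0, -0.1, 0.5]
opening: 0.601
finger_force: 0.0
```

```bash
python3 -c "
from h import *
knob(114,'w6'); to(377,-275,175)"
```

```text
knob px [278. 212.] area 686 box [261 198  32  33] xy [358.6 254.2 109. ]
  cloud mid [358.  254.9 111.8] [360.4 253.9 114.3]
t 16.9 pos [359.8 256.3 194.2] tilt [4.7 3.7] F [1.6 2.3 5.3] open 0.6 ff 0.0 q1,q7 -0.19 -2.24
shift tool [-114.9  519.    17.4]
```

The top of the lid 102 knob reads z 114, so it is seated. Back to the stack for the 126 lid.

>>> apply_moves(increments=[[0.4, [1, 8, 0], [0, 0, 0]], [0.4, [2, 30, 0], [0, 0, 0]], [0.4, [3, 65, 0], [0, 0, 0]], [0.4, [4, 105, 0], [0, 0, 0]], [0.4, [4, 147, 0], [0, 0, 0]], [0.4, [2, 189, 0], [0, 0, 0]], [0.4, [-2, 231, 0], [0, 0, 0]], [0.4, [-10, 273, 0], [0, 0, 0]], [0.4, [-22, 315, 0], [0, 0, 0]], [0.4, [-38, 356, 0], [0, 0, 0]]])

```text
t: 17.9
eef_pos: [408.6, -102.5, 187.0]
ee_rot: [-0.0, 0.992, 0.124, -0.0]
force: [1.3, 0.0, 0.2]
opening: 0.602
finger_force: 0.0
```

>>> apply_moves(increments=[[0.4, [-18, 40, 0], [0, 0, 0]], [0.4, [-36, 78, 0], [0, 0, 0]], [0.4, [-54, 114, 0], [0, 0, 0]], [0.4, [-68, 142, 4], [0, 0, 0]], [0.4, [-74, 156, 7], [0, 0, 0]], [0.4, [-75, 161, 10], [0, 0, 0]], [0.4, [-75, 161, 10], [0, 0, 0]], [0.4, [-75, 161, 10], [0, 0, 0]], [0.4, [-75, 161, 10], [0, 0, 0]], [0.4, [-75, 161, 10], [0, 0, 0]]])

```text
t: 18.9
eef_pos: [376.6, -274.0, 177.9]
ee_rot: [0.0, 0.992, 0.125, 0.0]
force: [0.5, -0.3, -0.1]
opening: 0.6
finger_force: 0.0
```

```bash
python3 -c "
from h import *
knob(91,None); to(376,-275,71)"
```

```text
knob px [275. 212.] area 851 box [260 195  32  34] xy [ 374.1 -272.1   86. ]
  cloud mid [ 374.3 -271.9   85.9] [ 374.8 -272.    91.4]
t 18.95 pos [ 376.6 -274.2  177.9] tilt [ 0.3 -0.1] F [-0.7  0.3  0. ] open 0.598 ff 0.0 q1,q7 0.74 -0.9
shift tool [ -0.8   0.6 106.9]
```

>>> apply_moves(increments=[[0.4, [-2, -1, 20], [0, 0, 0]], [0.4, [-2, -1, 50], [0, 0, 0]], [0.4, [-2, -1, 78], [0, 0, 0]], [0.4, [-2, -1, 96], [0, 0, 0]], [0.4, [-2, -1, 104], [0, 0, 0]], [0.4, [-2, -1, 106], [0, 0, 0]], [0.4, [-2, -1, 106], [0, 0, 0]], [1, [-2, -1, 106], [0, 0, 0]], [1, [-2, -1, 106], [0, 0, 0]], [1, [-2, -1, 106], [0, 0, 0]]])

```text
t: 19.95
eef_pos: [374.4, -274.6, 72.3]
ee_rot: [0.0, 0.992, 0.124, 0.0]
force: [0.1, -0.9, -0.3]
opening: 0.386
finger_force: 0.0
```

>>> apply_moves(increments=[[1, [0, 0, 0], [0, 0, 0]], [1, [0, 0, 0], [0, 0, 0]], [1, [0, 0, -2], [0, 0, 0]], [1, [0, 0, -6], [0, 0, 0]], [1, [0, 0, -18], [0, 0, 0]], [1, [0, 0, -38], [0, 0, 0]], [1, [0, 0, -65], [0, 0, 0]], [1, [0, 0, -95], [0, 0, 0]], [1, [0, 0, -120], [0, 0, 0]], [1, [0, 0, -133], [0, 0, 0]]])

```text
t: 20.95
eef_pos: [374.8, -274.6, 207.8]
ee_rot: [0.001, 0.992, 0.124, 0.001]
force: [-0.0, -0.1, -2.3]
opening: 0.261
finger_force: 40.0
```

```bash
python3 -c "
from h import *
to(512,190,205)"
```

```text
t 20.95 pos [ 374.8 -274.6  207.8] tilt [ 2.9 -1.8] F [-0.  -0.1 -2.3] open 0.261 ff 40.0 q1,q7 0.75 -0.88
shift tool [ 247.3 -416.6    2.4]
```

>>> apply_moves(increments=[[1, [5, -8, 0], [0, 0, 0]], [1, [18, -30, 0], [0, 0, 0]], [1, [36, -61, 0], [0, 0, 0]], [1, [56, -95, 0], [0, 0, 0]], [1, [77, -130, 0], [0, 0, 0]], [1, [98, -165, 0], [0, 0, 0]], [1, [119, -200, 0], [0, 0, 0]], [1, [140, -236, 0], [0, 0, 0]], [1, [161, -271, 0], [0, 0, 0]], [1, [182, -306, 0], [0, 0, 0]]])

```text
t: 21.95
eef_pos: [474.4, 69.2, 204.2]
ee_rot: [-0.0, 0.992, 0.124, -0.001]
force: [0.6, 0.4, -1.7]
opening: 0.262
finger_force: 40.0
```

>>> apply_moves(increments=[[1, [20, -34, 0], [0, 0, 0]], [1, [38, -64, 0], [0, 0, 0]], [1, [53, -90, 0], [0, 0, 0]], [1, [62, -106, 0], [0, 0, 0]], [1, [65, -112, 0], [0, 0, 0]], [1, [65, -112, 0], [0, 0, 0]], [1, [65, -112, 0], [0, 0, 0]], [1, [65, -112, 0], [0, 0, 0]], [1, [65, -112, 0], [0, 0, 0]], [1, [65, -112, 0], [0, 0, 0]]])

```text
t: 22.95
eef_pos: [510.6, 190.8, 204.8]
ee_rot: [0.0, 0.992, 0.123, 0.0]
force: [-0.0, 0.0, -1.2]
opening: 0.263
finger_force: 40.0
```

```bash
python3 -c "
from h import *
rim(634,224,92,105,'w7')"
```

```text
rim c [630.9 224.1] dia 101.1 n 1277 z 92.3
t 23.0 pos [510.7 191.  204.8] tilt [ 0.2 -0.2] F [ 0.8  0.6 -1.6] open 0.263 ff 40.0 q1,q7 -0.06 -1.99
shift tool [124.6  -2.6 106.9]
```

View pics/w7.png

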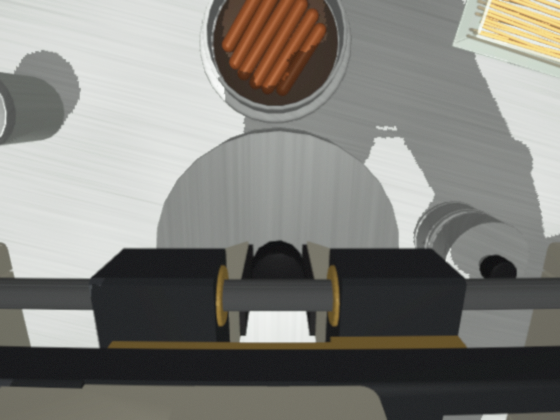

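The picture shows the 126 canister at (277,38), the held lid level, and the closed small canister at the lower right. I go over it and lower.

>>> apply_moves(increments=[[1, [12, 0, 0], [0, 0, 0]], [1, [42, -1, 0], [0, 0, 0]], [1, [78, -2, 0], [0, 0, 0]], [1, [108, -2, 0], [0, 0, 0]], [1, [123, -2, 6], [0, 0, 0]], [1, [126, -2, 24], [0, 0, 0]], [1, [126, -2, 44], [0, 0, 0]], [1, [126, -2, 58], [0, 0, 0]], [1, [126, -2, 65], [0, 0, 0]], [1, [126, -2, 68], [0, 0, 0]]])

```text
t: 24.0
eef_pos: [632.2, 224.4, 136.0]
ee_rot: [0.0, 0.992, 0.124, -0.0]
force: [0.2, 0.5, -1.6]
opening: 0.261
finger_force: 40.0
```

>>> apply_moves(increments=[[1, [0, 0, 2], [0, 0, 0]], [1, [0, 0, 6], [0, 0, 0]], [1, [0, 0, 11], [0, 0, 0]], [1, [0, 0, 16], [0, 0, 0]], [1, [0, 0, 21], [0, 0, 0]], [1, [0, 0, 26], [0, 0, 0]], [1, [0, 0, 30], [0, 0, 0]], [1, [0, 0, 32], [0, 0, 0]], [1, [0, 0, 34], [0, 0, 0]], [1, [0, 0, 34], [0, 0, 0]]])

```text
t: 25.0
eef_pos: [632.1, 224.5, 102.5]
ee_rot: [0.0, 0.992, 0.124, -0.0]
force: [-0.6, 0.2, -1.9]
opening: 0.259
finger_force: 40.0
```

>>> apply_moves(increments=[[1, [0, 0, 1], [0, 0, 0]], [1, [0, 0, 1], [0, 0, 0]], [1, [0, 0, 1], [0, 0, 0]], [0.4, [0, 0, 1], [0, 0, 0]], [0.4, [0, 0, 1], [0, 0, 0]], [0.4, [0, 0, 1], [0, 0, 0]], [0.4, [0, 0, 0], [0, 0, 0]], [0.4, [0, 0, -20], [0, 0, 0]], [0.4, [0, 0, -50], [0, 0, 0]], [0.4, [0, 0, -85], [0, 0, 0]]])

```text
t: 26.0
eef_pos: [631.6, 224.2, 187.8]
ee_rot: [0.0, 0.992, 0.124, -0.001]
force: [0.8, -0.1, -0.7]
opening: 0.601
finger_force: 0.0
```

```bash
python3 -c "
from h import *
knob(120,'w8'); to(375.5,-274,187)"
```

```text
knob px [278. 214.] area 803 box [261 198  33  35] xy [632.9 225.3 115. ]
  cloud mid [632.7 225.7 117.2] [634.5 225.6 120.3]
t 26.05 pos [634.3 226.  195.2] tilt [6.7 3.2] F [1.6 1.7 5. ] open 0.602 ff 0.0 q1,q7 -0.13 -1.97
shift tool [-374.   420.9    4.8]
```

The top of the lid 126 knob reads z 120, so it is seated. Back for the last lid.

>>> apply_moves(increments=[[0.4, [-7, 8, 0], [0, 0, 0]], [0.4, [-25, 28, 0], [0, 0, 0]], [0.4, [-50, 57, 0], [0, 0, 0]], [0.4, [-78, 89, 0], [0, 0, 0]], [0.4, [-107, 122, 0], [0, 0, 0]], [0.4, [-136, 155, 0], [0, 0, 0]], [0.4, [-165, 188, 0], [0, 0, 0]], [0.4, [-194, 220, 0], [0, 0, 0]], [0.4, [-223, 253, 0], [0, 0, 0]], [0.4, [-252, 286, 0], [0, 0, 0]]])

```text
t: 27.05
eef_pos: [456.2, -116.6, 187.0]
ee_rot: [0.0, 0.992, 0.124, -0.001]
force: [0.4, -0.7, -0.3]
opening: 0.599
finger_force: 0.0
```

>>> apply_moves(increments=[[0.4, [-28, 32, 5], [0, 0, 0]], [0.4, [-55, 62, 12], [0, 0, 0]], [0.4, [-80, 91, 20], [0, 0, 0]], [0.4, [-100, 114, 28], [0, 0, 0]], [0.4, [-113, 128, 34], [0, 0, 0]], [0.4, [-119, 134, 38], [0, 0, 0]], [0.4, [-119, 134, 38], [0, 0, 0]], [0.4, [-119, 134, 38], [0, 0, 0]], [0.4, [-119, 134, 38], [0, 0, 0]], [0.4, [-119, 134, 38], [0, 0, 0]]])

```text
t: 28.05
eef_pos: [376.7, -273.0, 150.0]
ee_rot: [0.0, 0.992, 0.125, 0.0]
force: [-0.1, 0.4, -0.1]
opening: 0.601
finger_force: 0.0
```

```bash
python3 -c "
from h import *
knob(58,None); to(376,-275,38)"
```

```text
knob px [278. 209.] area 815 box [263 192  31  34] xy [ 375.7 -272.9   53. ]
  cloud mid [ 375.7 -272.9   52.3] [ 376.6 -272.7   58.4]
t 28.1 pos [ 376.6 -273.2  150. ] tilt [ 0.5 -0.2] F [ 0.1 -0.2  0.2] open 0.602 ff 0.0 q1,q7 0.82 -0.96
shift tool [ -1.1   1.6 112. ]
```

>>> apply_moves(increments=[[0.4, [-1, 0, 20], [0, 0, 0]], [0.4, [-1, 0, 50], [0, 0, 0]], [0.4, [-1, 0, 80], [0, 0, 0]], [0.4, [-1, 0, 100], [0, 0, 0]], [0.4, [-1, 0, 109], [0, 0, 0]], [0.4, [-1, 0, 111], [0, 0, 0]], [0.4, [-1, 0, 111], [0, 0, 0]], [1, [-1, 0, 111], [0, 0, 0]], [1, [-1, 0, 111], [0, 0, 0]], [1, [-1, 0, 111], [0, 0, 0]]])

```text
t: 29.1
eef_pos: [375.4, -274.4, 39.4]
ee_rot: [0.0, 0.992, 0.124, 0.0]
force: [-0.5, -0.3, 0.4]
opening: 0.386
finger_force: 0.0
```

>>> apply_moves(increments=[[1, [0, 0, 0], [0, 0, 0]], [1, [0, 0, 0], [0, 0, 0]], [1, [0, 0, -2], [0, 0, 0]], [1, [0, 0, -8], [0, 0, 0]], [1, [0, 0, -24], [0, 0, 0]], [1, [0, 0, -50], [0, 0, 0]], [1, [0, 0, -85], [0, 0, 0]], [1, [0, 0, -120], [0, 0, 0]], [1, [0, 0, -150], [0, 0, 0]], [1, [0, 0, -168], [0, 0, 0]]])

```text
t: 30.1
eef_pos: [375.6, -274.2, 209.4]
ee_rot: [0.001, 0.992, 0.124, 0.001]
force: [0.3, -0.5, -2.5]
opening: 0.261
finger_force: 40.0
```

```bash
python3 -c "
from h import *
to(513,-259,207)"
```

```text
t 30.1 pos [ 375.6 -274.2  209.4] tilt [ 2.2 -1.5] F [ 0.3 -0.5 -2.5] open 0.261 ff 40.0 q1,q7 0.85 -0.91
shift tool [136.9  19.1   2.7]
```

>>> apply_moves(increments=[[1, [6, 1, -6], [0, 0, 0]], [1, [24, 3, -20], [0, 0, 0]], [1, [48, 6, -40], [0, 0, 0]], [1, [74, 10, -62], [0, 0, 0]], [1, [100, 14, -84], [0, 0, 0]], [1, [122, 17, -103], [0, 0, 0]], [1, [136, 19, -115], [0, 0, 0]], [1, [142, 19, -120], [0, 0, 0]], [1, [142, 19, -120], [0, 0, 0]], [1, [142, 19, -120], [0, 0, 0]]])

```text
t: 31.1
eef_pos: [516.3, -257.6, 325.5]
ee_rot: [-0.0, 0.992, 0.124, -0.001]
force: [-1.0, 0.5, -2.0]
opening: 0.261
finger_force: 40.0
```

```bash
python3 -c "
from h import *
for i in range(4): r.capture('wrist')
rim(649,-224.5,100,129,'w9')"
```

```text
rim c [ 646.3 -225.5] dia 125.2 n 766 z 100.3
t 31.35 pos [ 516.7 -257.9  326.4] tilt [-0.7 -0. ] F [ 0.9 -0.6 -1.8] open 0.263 ff 40.0 q1,q7 0.67 -1.08
shift tool [133.8   0.4 220.3]
```

View pics/w9.png

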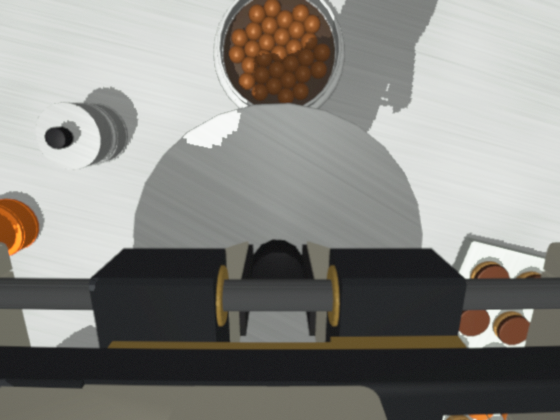

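The picture shows the 150 canister at (280,50) and the lid held level. I go over it and lower.

>>> apply_moves(increments=[[1, [10, 0, 5], [0, 0, 0]], [1, [35, 0, 20], [0, 0, 0]], [1, [65, 0, 40], [0, 0, 0]], [1, [95, 0, 62], [0, 0, 0]], [1, [118, 0, 86], [0, 0, 0]], [1, [131, 0, 110], [0, 0, 0]], [1, [135, 0, 132], [0, 0, 0]], [1, [135, 0, 152], [0, 0, 0]], [1, [135, 0, 165], [0, 0, 0]], [1, [135, 0, 170], [0, 0, 0]]])

```text
t: 32.35
eef_pos: [647.6, -224.0, 154.8]
ee_rot: [-0.001, 0.992, 0.124, -0.001]
force: [-0.6, -0.8, -2.7]
opening: 0.26
finger_force: 40.0
```

>>> apply_moves(increments=[[1, [0, 0, 2], [0, 0, 0]], [1, [0, 0, 6], [0, 0, 0]], [1, [0, 0, 12], [0, 0, 0]], [1, [0, 0, 18], [0, 0, 0]], [1, [0, 0, 24], [0, 0, 0]], [1, [0, 0, 30], [0, 0, 0]], [1, [0, 0, 36], [0, 0, 0]], [1, [0, 0, 41], [0, 0, 0]], [1, [0, 0, 44], [0, 0, 0]], [1, [0, 0, 45], [0, 0, 0]]])

```text
t: 33.35
eef_pos: [648.0, -224.3, 111.2]
ee_rot: [-0.0, 0.992, 0.124, -0.0]
force: [-0.4, -0.3, -1.0]
opening: 0.26
finger_force: 40.0
```

>>> apply_moves(increments=[[1, [0, 0, 1], [0, 0, 0]], [1, [0, 0, 2], [0, 0, 0]], [1, [0, 0, 2], [0, 0, 0]], [0.4, [0, 0, 2], [0, 0, 0]], [0.4, [0, 0, 2], [0, 0, 0]], [0.4, [0, 0, 2], [0, 0, 0]], [0.4, [0, 0, 0], [0, 0, 0]], [0.4, [0, 0, -20], [0, 0, 0]], [0.4, [0, 0, -50], [0, 0, 0]], [0.4, [0, 0, -85], [0, 0, 0]]])

```text
t: 34.35
eef_pos: [647.5, -224.2, 196.9]
ee_rot: [-0.0, 0.992, 0.124, -0.001]
force: [0.5, -0.0, 0.1]
opening: 0.601
finger_force: 0.0
```

>>> apply_moves(increments=[[0.4, [0, 0, -30], [0, 0, 0]], [0.4, [-10, 30, -60], [0, 0, 0]], [0.4, [-40, 65, -80], [0, 0, 0]], [0.4, [-80, 90, -100], [0, 0, 0]], [0.4, [-115, 120, -100], [0, 0, 0]], [0.4, [-145, 145, -100], [0, 0, 0]], [0.4, [-155, 155, -100], [0, 0, 0]], [0.4, [-160, 160, -100], [0, 0, 0]], [0.4, [-160, 160, -100], [0, 0, 0]], [0.4, [-160, 160, -100], [0, 0, 0]]])

```text
t: 35.35
eef_pos: [533.9, -416.8, 296.7]
ee_rot: [-0.001, 0.992, 0.125, 0.0]
force: [-0.1, 0.6, -0.1]
opening: 0.598
finger_force: 0.0
```

Run:
```python
from h import *
T=dict(A=(649,-224.5,100,150),B=(634,224,92,126),C=(360,254,86,102),D=(501,-8,76,78))
for n in ("scene","side"):
    I,D,C=shot(n,n+"9"); P=cloud(C,D)
    for k,(x,y,z,w) in T.items():
        d=np.hypot(P[...,0]-x,P[...,1]-y); Q=P[(d<w/2+8)&(P[...,2]>z-60)]
        F=Q[(abs(Q[:,2]-z-3)<5)]; A=np.c_[F[:,:2]-F[:,:2].mean(0),np.ones(len(F))]
        c=np.linalg.lstsq(A,F[:,2],rcond=None)[0]
        print(n,k,"flat z-exp",(np.median(F[:,2])-z-3).round(1),"slope deg",np.degrees(c[:2]).round(1),"knob top-exp",(np.percentile(Q[:,2],99.8)-z-28).round(1),len(F))
to(0,0,0)
```

```text
scene A flat z-exp -0.8 slope deg [-0.1 -0.4] knob top-exp 1.2 1411
scene B flat z-exp 0.3 slope deg [-0.3 -0.5] knob top-exp 2.0 1964
scene C flat z-exp 0.4 slope deg [-0.1  0.1] knob top-exp 2.5 828
scene D flat z-exp -1.2 slope deg [-0.4 -0.1] knob top-exp 1.4 397
side A flat z-exp -0.4 slope deg [ 0.1 -0.2] knob top-exp 1.9 1371
side B flat z-exp 0.3 slope deg [0.4 0.6] knob top-exp 3.1 1941
side C flat z-exp 0.3 slope deg [ 0.3 -0.5] knob top-exp 2.3 1444
side D flat z-exp -0.8 slope deg [0.2 0. ] knob top-exp 2.4 458
t 35.45 pos [ 533.9 -416.8  296.7] tilt [0.6 0.9] F [-0.1  0.1 -0.6] open 0.601 ff 0.0 q1,q7 0.81 -0.88
shift tool [-413.5 -536.4  296.8]
```

View pics/side9.png

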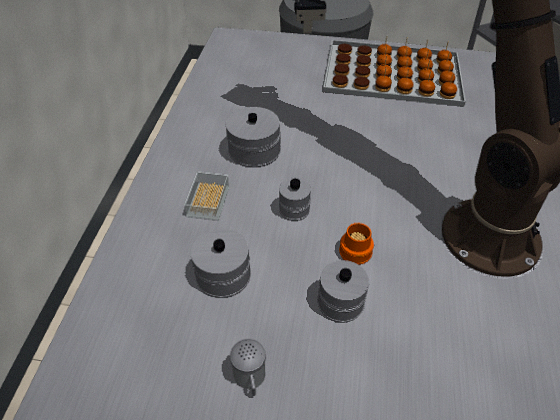

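All four lids are on and level: knobs at (252,118), (220,245), (345,275) and (295,184). Tub, shaker and orange canister have not moved. I hand in.

```bash
python3 -c "
from workcell import r
print(r.sign_off())"
```

```text
the job is handed in; nothing more can be done
None
```

I put all four lids on the canisters of their own sizes, checked from two cameras that each sits fully down and level, and handed the job in at about 35 s of the 128 s allowed.

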